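# Load the spatula sanitiser

### The arm

A 7-joint arm with a two-finger parallel gripper is mounted at the origin on the work surface. World frame = base frame: x ahead of the robot, y to its left, z up, the work surface at z = 0. Lengths are in m, angles in rad, forces in N, time in s.
With the tool pointing down it reaches from about 0.4 to 0.85 m from the base axis. Payload 6.9 kg.
Tool frame: the origin (TCP) lies midway between the tips of the shut fingers; the grasp point (between the pads) lies behind it (ctrl.pinch_z is the z of the grasp point in the tool frame, in m); z points along the fingers, y is the line along which they close (so a half turn about z gives the same grasp; the last joint's range is limited). The gripper opens to 85 mm and grips with 20 to 120 N. Pads are 22 mm wide; open, the fingers measure 114 mm over their backs; the gripper's body (76 mm by 85 mm) begins 54 mm behind the grasp point. The pads swing forward as they close: fully open they stand 13 mm farther back than shut.
Start: joints at [-1.095, 0.507, -0.238, 1.5, 0.126, 1.149, -0.155], TCP at [0.226, 0.583, 0.231] pointing down, gripper open.
Joint ranges: [-3.08, 3.08], [-0.24, 2.05], [-1.43, 1.35], [0, 2.5], [-1.52, 4.66], [0.17, 1.96], [-2.89, 2.89]. Speed limits (rad/s): [2.39, 2.39, 3.14, 3.14, 3.14, 3.14, 3.14].

### API

Orientations are given as a unit quaternion [w, x, y, z].
In Python, from station import ctrl, get_state, vision, ticket, models gives the robot as it stands. Calls block until the motion is done:
- ctrl.movep(position, orientation): joint-space move of the TCP to a pose.
- ctrl.movel(position, frame=None, max_speed=0.15): straight line of the TCP; frame=None keeps the orientation; max_speed is the mean speed in m/s.
- ctrl.set_joints(angles): joint-space move.
- ctrl.ungrasp() and ctrl.close_gripper(force=None): open the fingers fully, or close them until they stop; force is the grip in N (None keeps the last).
- ctrl.pause(seconds).
- ctrl.ik(position, orientation): joint angles nearest the present ones, or None.
- get_state(): the state.
- vision.grab_frame(name): name is "scene" or "top" or "wrist"; returns (picture, depth): 480x640x3 uint8, blue, green, red; 480x640 float32, m along the optical axis (not along the pixel's ray), 0 where there is no reading.
- vision.camera_info(name): a dict with "mtx" (3x3 intrinsics, pixels), "dist_coeffs" ([k1, k2, p1, p2, k3] as OpenCV has them; the pictures are not rectified), "R" (3x3) and "t" (3): a world point X has camera coordinates R X + t; the wrist camera has in their place "hand_eye" (4x4, takes a point from camera to tool coordinates, whose origin is the TCP and whose axes are the flange's). Camera axes: x right, y down, z forward; pixel columns grow to the right and rows downward; lengths in m; the calibration is good to about 2 mm. A picture is of the moment at which its call begins: read the wrist's pose just before it. camera_info takes no time and is no camera call.
A pose or a line that the arm cannot do raises ctrl.Unreachable and nothing moves.
- ticket.close_job(): hands the job in; it is judged then, once.
Trained networks look in the newest picture that a camera, given by its name, has taken for a name from the list of things; names that differ only in an ending like _2 or _b are one class to them, and where a whole thing is asked for, a point or a joint stands for the part that bears it (a point fixed in the world has none). Each returns a list of dicts, best first, with "p" (0 to 1); they miss things now and then, are a little off and sometimes report something else, mostly with a low value. They report only what shows in the picture. A call takes as long as a camera call.
- models.recognise(camera, target): "point" ([column, row] in pixels, amid what is visible of it).
- models.masks_of(camera, target): "mask" (480x640 bool, what is visible of it) and "point" ([column, row] in pixels, amid what is visible of it).
The state is a dict: "time": time; "qpos": joint angles; "qd": joint speeds; "tau": joint torques, N m; "tcp_pos": TCP position; "eef_rot": TCP orientation; "contact_force": force on the tool from outside, world axes, zero at the start; "wrist_torque": the same for the moment, N m; "width": finger opening in m; "gripper_force": force on a finger pad.
Only numpy, scipy, OpenCV 4.12 (cv2) and the standard library are available. Lean on these libraries where they do the work, as an engineer would, in place of code of your own. Each camera call takes 0.05 s, during which the arm holds its last target. There are 200 camera calls.

### The job

Pull the sanitiser's carriage by its black grip all the way out to the loading stop, stand every spatula lying on the bench in the steel cup, blade down and right to the bottom, while the carriage is out, then slide the carriage fully home under the lamp with the spatulas still standing in it. Last of all, start the longest cycle by sliding the selector on the grey box away from off to its far end stop (towards the sanitiser). Do not knock over the glass beaker.

Things in the scene. Friction and masses are not known exactly. Their poses are not given: they have to be found in the camera images.
- sanitiser: fixed UV tool sanitiser: blue base 260 x 370 x 18 mm, white column (100 x 30 mm) at its +y end carrying a white lamp head that reaches back in -y (in this frame over x -25 to 85, y 25 to 207 mm; underside 270, top 305 mm above the table). Origin on the table; own +y runs from the open loading side to the column, own -x faces the robot, z up.
- carriage (a joint): sliding carriage on the sanitiser, carrying the steel tool cup and a black grip. 0 = home end stop, cup under the lamp head; 0.16 m = loading end stop, cup out in the open. As it grows the carriage moves along the sanitiser's own -y. Moves with about 5 N plus light damping, stays where left; starts between the stops.
- grip (a point): black upright grip of the carriage: 24 mm along the sanitiser's x, 18 mm along its y, top 85 mm above the table, standing on the carriage's arm (arm top 30 mm above the table). The point is on its axis, 17 mm below its top, 135 mm to -x (robot side) and 20 mm to -y of the cup's axis. Axes as the sanitiser's.
- cup_in (a point): centre of the inner floor of the tool cup, 35 mm above the table; open steel cup fixed on the carriage, inner diameter 64 mm, outer 72 mm, 105 mm deep inside. Axes as the sanitiser's.
- cup_rim (a point): centre of the cup's mouth, 140 mm above the table.
- timer: fixed grey cycle selector box of the sanitiser, 70 x 100 x 30 mm, on the table to the robot's right of the sanitiser; origin centre of its underside, own y along its slide, z up.
- selector (a joint): slide of the cycle selector on top of that box: 0 = off stop, 0.05 m = longest cycle, the other end stop. As it grows the grip moves along the timer's own +y (to the robot's left). Moves with about 2 N plus light damping, stays where left; starts near off.
- selector_grip (a point): black upright fin of the selector slide, 22 mm along the timer's x, 14 mm along its y; the point is on its axis, 57 mm above the table, 15 mm below its top (top 72 mm, box top 30 mm above the table). Axes as the timer's.
- cream_jar: squat closed amber jar with a white cap, 50 mm across, 30 mm tall, 160 g, standing among the spatulas; origin centre of its underside. Not part of the job.
- beaker: empty glass beaker, 70 mm across, 85 mm tall, standing at the back; origin centre of its underside. Not part of the job.
- spatula1: mixing spatula, 190 mm long, 60 g: square white handle 80 x 20 x 20 mm, 7 mm steel shaft, flat blade 40 x 14 x 4 mm. Origin: middle of the handle's underside as laid (its axis is 10 mm up in own z); own +x points to the handle's free end (40 mm off), blade tip at x = -150 mm. Lies on its handle, blade off the table, pointing away from the robot. May be absent.
- spatula1_tip (a point): tip of that spatula's blade, on its axis (150 mm from the handle's middle); axes as the spatula's.
- spatula2: spatula like spatula1; may be absent.
- spatula2_tip (a point): tip of that spatula's blade, on its axis (150 mm from the handle's middle); axes as the spatula's.
- spatula3: spatula like spatula1; may be absent.
- spatula3_tip (a point): tip of that spatula's blade, on its axis (150 mm from the handle's middle); axes as the spatula's.
- spatula4: spatula like spatula1; may be absent.
- spatula4_tip (a point): tip of that spatula's blade, on its axis (150 mm from the handle's middle); axes as the spatula's.

How it is judged:
By the outcome, as a careful person would: the job done as asked, in the order asked, and still so for the second after the job is handed in, with the robot touching nothing.
Of spatula1, spatula2, spatula3, spatula4 only 3 to 4 are there at a start; the rules pass over those that are not, and their reading is None.
At some moment in a run one of spatula1, spatula2, spatula3, spatula4 may be knocked a few centimetres aside while the robot is not near it.
Once in a run the grip may slacken for a moment while it holds something.
It also fails if it takes over 210 s, if anything falls off the work surface, if the arm or the gripper's body presses on something with over 40 N, if the wrist force passes 120 N, or if a joint passes its speed limit or range.

## Working session

There is one attempt and no reset: what is moved stays moved. The work goes in short steps, each a Python script; the robot and the scene stay as the last script left them, time stands still between calls to the robot, and variables do not carry over. Pictures are saved under pics/ and viewed, at most 14 in all, crops included, and the job is handed in when it is done.

```bash
ls; mkdir -p pics
python3 - <<'E'
from station import ctrl,get_state,vision
import cv2
s=get_state();print(s['time'],s['tcp_pos'],s['eef_rot'],s['width'],ctrl.pinch_z)
for n in("scene","top","wrist"):
    im,d=vision.grab_frame(n);cv2.imwrite(f"pics/{n}0.png",im);c=vision.camera_info(n);print(n,{k:(v if k!='x' else 0) for k,v in c.items()})
E
```

```text
pics
0.0 [0.22636413 0.58202705 0.23043778] [-1.50774678e-04  1.84339735e-01  9.82862190e-01 -8.68662513e-04] 0.0856605835945447 -0.0187
scene {'mtx': array([[493.37748579,   0.        , 323.12204186],
       [  0.        , 493.37748579, 236.69184251],
       [  0.        ,   0.        ,   1.        ]]), 'dist_coeffs': array([-0.06341934,  0.        ,  0.        ,  0.        ,  0.        ]), 'R': array([[ 0.6652545 ,  0.74644973, -0.01578779],
       [ 0.42148122, -0.39292065, -0.81729245],
       [-0.61627107,  0.53705322, -0.57600677]]), 't': array([-0.35156798, -0.18017485,  1.54076795])}
top {'mtx': array([[466.66439956,   0.        , 319.86746777],
       [  0.        , 466.66439956, 239.94739739],
       [  0.        ,   0.        ,   1.        ]]), 'dist_coeffs': array([-0.10955919,  0.        ,  0.        ,  0.        ,  0.        ]), 'R': array([[-0.01431829, -0.99980378, -0.01368871],
       [-0.99816949,  0.01509671, -0.0585642 ],
       [ 0.05875936,  0.01282511, -0.99818979]]), 't': array([-0.05662956,  0.59946799,  1.02251199])}
wrist {'mtx': array([[331.30612934,   0.        , 319.94241353],
       [  0.        , 331.30612934, 241.78692129],
       [  0.        ,   0.        ,   1.        ]]), 'dist_coeffs': array([-0.06151718,  0.        ,  0.        ,  0.        ,  0.        ]), 'hand_eye': array([[-5.11861140e-04, -9.56727119e-01, -2.90986180e-01,
         7.39365557e-02],
       [ 9.99999786e-01, -3.71200969e-04, -5.38592577e-04,
        -2.90114137e-04],
       [ 4.07271773e-04, -2.90986393e-01,  9.56727105e-01,
        -1.42845012e-01],
       [ 0.00000000e+00,  0.00000000e+00,  0.00000000e+00,
         1.00000000e+00]])}
```

View pics/top0.png

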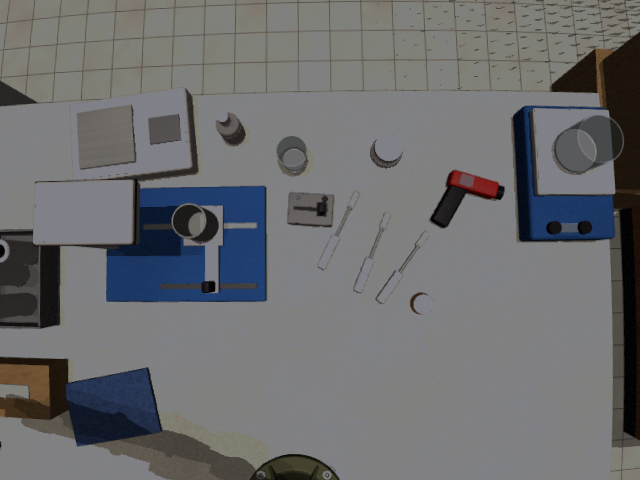

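View pics/scene0.png

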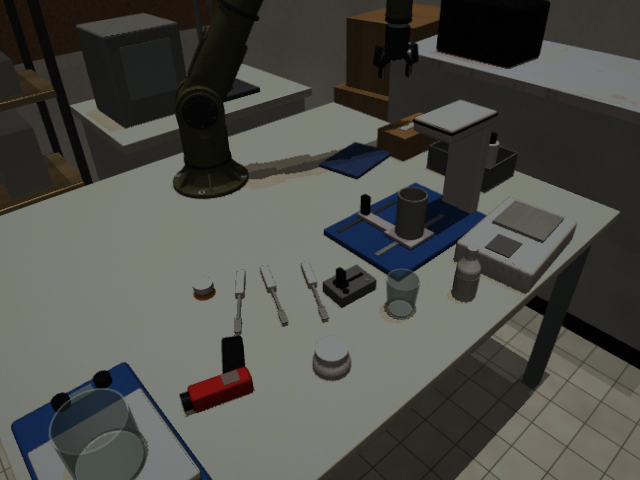

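Top view: three spatulas, with handles at (328,250), (366,275) and (390,287). The carriage grip is at (208,286), the cup at (195,222), the selector fin at (322,205) and the beaker at (292,155). The scene view agrees, and the carriage sits mid-travel.

```bash
cat > h.py <<'E'
from station import ctrl,get_state,vision,ticket,models
import numpy as np,cv2
from scipy.spatial.transform import Rotation as Ro
def T_tool(s=None):
    s=s or get_state();q=s['eef_rot'];T=np.eye(4)
    T[:3,:3]=Ro.from_quat([q[1],q[2],q[3],q[0]]).as_matrix();T[:3,3]=s['tcp_pos'];return T
def grab(n):
    """picture, depth, camera info, camera-to-world"""
    c=vision.camera_info(n)
    if n=='wrist': M=T_tool()@c['hand_eye']
    else:
        M=np.eye(4);M[:3,:3]=c['R'].T;M[:3,3]=-c['R'].T@c['t']
    im,d=vision.grab_frame(n);return im,d,c,M
def rays(px,c,M):
    u=cv2.undistortPoints(np.float64(px).reshape(-1,1,2),c['mtx'],c['dist_coeffs'])[:,0]
    return np.c_[u,np.ones(len(u))]@M[:3,:3].T,M[:3,3]
def world(mask,d,c,M):
    v,u=np.nonzero(mask&(d>0));r,o=rays(np.c_[u,v],c,M);return o+r*d[v,u][:,None]
def at_z(px,z,c,M):
    r,o=rays(px,c,M);return o+r*((z-o[2])/r[:,2])[:,None]
def tri(obs):
    """obs: list of (px,c,M) -> point nearest to all rays"""
    A=np.zeros((3,3));b=np.zeros(3)
    for px,c,M in obs:
        r,o=rays([px],c,M);r=r[0]/np.linalg.norm(r[0]);P=np.eye(3)-np.outer(r,r);A+=P;b+=P@o
    return np.linalg.solve(A,b)
def down(yaw):
    """tool down, closing line (tool y) at world angle yaw"""
    y=np.array([np.cos(yaw),np.sin(yaw),0]);z=np.array([0,0,-1.]);x=np.cross(y,z)
    q=Ro.from_matrix(np.c_[x,y,z]).as_quat();return [q[3],*q[:3]]
E
python3 - <<'E'
from h import *
np.set_printoptions(precision=4,suppress=True)
res={}
for n in("top","scene"):
    im,d,c,M=grab(n)
    for t in("spatula1","spatula1_tip","grip","selector_grip","cup_rim","cup_in","timer","sanitiser","beaker","cream_jar"):
        for r in models.masks_of(n,t)[:5]:
            if r['p']<.3: continue
            m=r['mask'];P=world(m,d,c,M)
            if len(P)<5: continue
            q=np.percentile(P,[2,50,98],axis=0)
            print(n,t,round(r['p'],2),np.round(r['point']),m.sum(),'x',q[:,0],'y',q[:,1],'z',q[:,2])
            if t=="spatula1":
                X=P[:,:2]-P[:,:2].mean(0);v=np.linalg.svd(X,full_matrices=False)[2][0];v=v*np.sign(v[0]);a=X@v
                print('   ax',v,'near',P[:,:2].mean(0)+v*np.percentile(a,.5),'far',P[:,:2].mean(0)+v*np.percentile(a,99.5),'len',np.ptp(a))
E
```

```text
top spatula1 0.86 [398. 279.] 623 x [0.4633 0.5137 0.6109] y [-0.3038 -0.2332 -0.192 ] z [-0.0028  0.0157  0.0219]
   ax [ 0.7995 -0.6006] near [ 0.4618 -0.1932] far [ 0.6127 -0.3066] len 0.1904358887879583
top spatula1 0.78 [330. 246.] 571 x [0.5384 0.5897 0.7016] y [-0.1486 -0.0921 -0.0604] z [-0.0028  0.0168  0.0225]
   ax [ 0.891 -0.454] near [ 0.5378 -0.0639] far [ 0.7049 -0.149 ] len 0.19260394046406967
top spatula1 0.67 [208. 233.] 2594 x [0.4935 0.6187 0.673 ] y [0.1514 0.1788 0.228 ] z [0.0253 0.0355 0.1404]
   ax [0.9816 0.1909] near [0.4897 0.1638] far [0.674  0.1997] len 0.19569347392792394
top spatula1 0.61 [366. 267.] 526 x [0.4862 0.5413 0.6531] y [-0.2193 -0.1692 -0.1419] z [0.0012 0.0171 0.0222]
   ax [ 0.9217 -0.388 ] near [ 0.4841 -0.1448] far [ 0.6566 -0.2174] len 0.19103858474313345
top spatula1_tip 0.61 [423. 300.] 444 x [0.4315 0.456  0.4785] y [-0.3099 -0.286  -0.2679] z [-0.0031  0.0277  0.0324]
top spatula1_tip 0.57 [163. 233.] 23545 x [0.4717 0.6064 0.7169] y [0.0642 0.2616 0.4148] z [0.0138 0.0198 0.3066]
top grip 0.78 [205. 235.] 2630 x [0.4934 0.6171 0.6
[... 2241 characters left out ...]
4 0.3052]
scene sanitiser 0.54 [238. 292.] 431 x [0.4644 0.52   0.6127] y [-0.3091 -0.2389 -0.1969] z [0.0027 0.015  0.0218]
scene sanitiser 0.47 [405. 217.] 2378 x [0.4964 0.6385 0.6779] y [0.1496 0.1697 0.2274] z [0.0207 0.0665 0.1394]
scene sanitiser 0.37 [342. 278.] 196 x [0.6553 0.6716 0.6806] y [-0.0821 -0.0761 -0.0647] z [0.0354 0.0524 0.0732]
scene beaker 0.67 [403. 294.] 1365 x [0.7552 0.7918 0.8183] y [-0.0434 -0.0196  0.0212] z [0.0033 0.0569 0.085 ]
scene cream_jar 0.91 [202. 287.] 468 x [0.4342 0.4648 0.4776] y [-0.3145 -0.2963 -0.2707] z [-0.0013  0.0251  0.0318]
scene cream_jar 0.4 [315. 286.] 501 x [0.54   0.6049 0.7047] y [-0.1524 -0.1016 -0.0636] z [-0.0015  0.0131  0.0219]
```

Run:
```python
from h import *
np.set_printoptions(precision=4,suppress=True)
for n in("top","scene"):
    im,d,c,M=grab(n)
    P=np.zeros((480,640,3));P.reshape(-1,3)[:]=world(np.ones((480,640),bool),np.where(d>0,d,9),c,M)
    box=lambda x0,x1,y0,y1,z0,z1:(P[...,0]>x0)&(P[...,0]<x1)&(P[...,1]>y0)&(P[...,1]<y1)&(P[...,2]>z0)&(P[...,2]<z1)
    for nm,b in dict(grip=(.46,.54,.1,.25,.075,.095),rim=(.56,.72,.1,.27,.133,.15),fin=(.62,.72,-.12,.03,.064,.08),box=(.62,.72,-.12,.03,.026,.034),lamp=(.5,.8,.2,.5,.29,.32),base=(.44,.78,.02,.46,.014,.022)).items():
        q=P[box(*b)]
        r=cv2.minAreaRect(np.float32(q[:,:2]));print(n,nm,len(q),np.array(r[0]),np.array(r[1]),r[2],'z',np.median(q[:,2]))
        if nm=='rim': print(cv2.minEnclosingCircle(np.float32(q[:,:2])))
# horizontal-tool IK for placing
def tool(h,dip,up):  # tool z along heading h dipped; tool x sign
    z=np.array([np.cos(h)*np.cos(dip),np.sin(h)*np.cos(dip),-np.sin(dip)])
    y=up*np.array([-np.sin(h),np.cos(h),0]);x=np.cross(y,z)
    q=Ro.from_matrix(np.c_[x,y,z]).as_quat();return [q[3],*q[:3]]
for h in np.radians([-60,-30,0,30,60,90,120]):
  for dip in np.radians([8,23]):
    for up in(1,-1):
        a=[ctrl.ik(p,tool(h,dip,up)) for p in((.64,.09,.19),(.64,.09,.32))]
        print(np.degrees(h).round(),np.degrees(dip).round(),up,[None if k is None else np.round(k,2) for k in a])
```

```text
top grip 105 [0.5004 0.1756] [0.0231 0.0192] 0.5212627053260803 z 0.08350893212113919
top rim 257 [0.6344 0.195 ] [0.071  0.0687] 62.806522369384766 z 0.13898590055791393
((0.634270191192627, 0.19517236948013306), 0.03623346611857414)
top fin 65 [ 0.6666 -0.0695] [0.0128 0.0201] 89.20970916748047 z 0.07088714682853181
top box 1163 [ 0.6687 -0.0443] [0.0997 0.0703] 85.72937774658203 z 0.029468574385053126
top lamp 6723 [0.6358 0.3309] [0.1856 0.1124] 89.64968872070312 z 0.3045722830804405
top base 13069 [0.6218 0.2405] [0.3711 0.3128] 89.75443267822266 z 0.01777266478064332
scene grip 54 [0.5014 0.1722] [0.0235 0.0161] 3.8278629779815674 z 0.08205534474739667
scene rim 212 [0.6352 0.1923] [0.0711 0.0716] 15.612110137939453 z 0.13757324743277705
((0.6356890201568604, 0.19247238337993622), 0.037959590554237366)
scene fin 66 [ 0.6671 -0.0707] [0.0166 0.0231] 80.68182373046875 z 0.07011112450104762
scene box 775 [ 0.6685 -0.0469] [0.1016 0.0725] 86.04279327392578 z 0.02977253415132175
scene lamp 1722 [0.6358 0.3279] [0.1871 0.1154] 89.87592315673828 z 0.30383055077708393
scene base 5328 [
[... 2578 characters left out ...]
 0.03,  0.77,  0.56,  1.5 , -1.28,  1.87, -2.31])]
90.0 23.0 -1 [array([ 0.48,  0.87, -0.29,  1.58, -0.93,  1.31,  0.8 ]), array([ 0.33,  0.7 , -0.  ,  1.49, -1.06,  1.58,  0.69])]
120.0 8.0 1 [array([ 0.39,  1.21, -0.44,  1.  , -0.7 ,  1.9 , -2.49]), array([ 0.46,  1.1 , -0.63,  0.96, -0.68,  1.93, -2.72])]
120.0 8.0 -1 [array([ 0.38,  1.21, -0.4 ,  1.  , -0.72,  1.91,  0.67]), array([ 0.46,  1.1 , -0.63,  0.96, -0.68,  1.93,  0.42])]
120.0 23.0 1 [array([ 0.15,  1.06,  0.16,  1.06, -0.9 ,  1.96, -2.24]), array([ 0.37,  0.96, -0.44,  0.95, -0.64,  1.91, -2.65])]
120.0 23.0 -1 [array([ 0.34,  1.07, -0.34,  1.06, -0.61,  1.79,  0.69]), array([ 0.33,  0.95, -0.33,  0.96, -0.7 ,  1.94,  0.54])]
```

```bash
cat >> h.py <<'E'
def ori(x,y,z):
    q=Ro.from_matrix(np.c_[x,y,z]).as_quat();return [q[3],*q[:3]]
def down_best(p,yaw):
    """vertical tool closing along yaw; of the two half turns the one with the wrist nearer mid-range"""
    c=[(abs(k[6]),o) for o in(down(yaw),down(yaw+np.pi)) if (k:=ctrl.ik(p,o)) is not None]
    return min(c,key=lambda t:t[0])[1]
def push(dirn,dist,lim,step=.006,speed=.06):
    """straight line in small steps until the resisting force passes lim"""
    dirn=np.array(dirn,float);p0=np.array(get_state()['tcp_pos']);q0=get_state()['eef_rot'];n=int(np.ceil(dist/step))
    for i in range(1,n+1):
        ctrl.movel(p0+dirn*step*i,q0,max_speed=speed)
        s=get_state();f=-np.dot(s['contact_force'],dirn)
        if f>lim: break
    return i*step,f,np.array(s['tcp_pos'])
E
python3 - <<'E'
from h import *
np.set_printoptions(precision=4,suppress=True)
g=np.array([.5007,.1745])
o=down_best((*g,.15),np.pi/2)
ctrl.movep([.40,.30,.30],o)
ctrl.movep([*g,.16],o)
im,d,c,M=grab('wrist');cv2.imwrite('pics/w1.png',im)
P=world(np.ones_like(d,bool),d,c,M);q=P[(abs(P[:,0]-.5)<.05)&(abs(P[:,1]-.17)<.05)&(P[:,2]>.074)&(P[:,2]<.095)]
print(len(q),cv2.minAreaRect(np.float32(q[:,:2])) if len(q) else 0, np.median(q[:,2]) if len(q) else 0)
print(get_state()['time'],get_state()['contact_force'])
E
```

```text
841 ((0.49913790822029114, 0.1742968112230301), (0.01780019700527191, 0.0233677476644516), 89.22663879394531) 0.08463523509104304
3.5333 [-0.4313 -0.3017  0.0509]
```

View pics/w1.png

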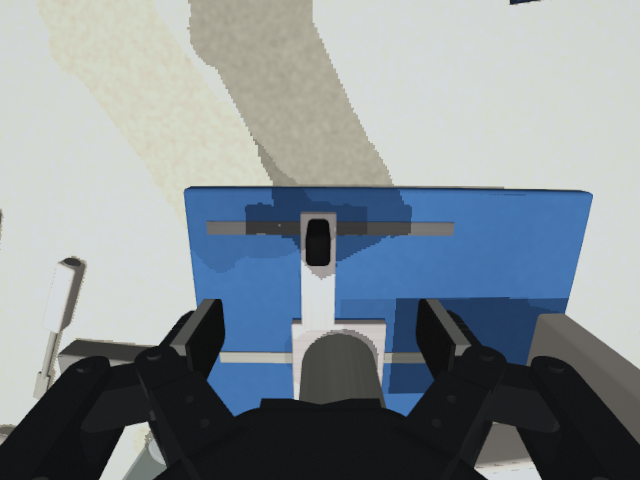

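The wrist view shows the grip at pixel (318,242), and its depth puts it at (0.499, 0.174). Next I grasp it and pull.

Run:
```python
from h import *
np.set_printoptions(precision=4,suppress=True)
g=np.array([.4993,.1743])
q=get_state()['eef_rot']
ctrl.movel([*g,.16],q);ctrl.movel([*g,.050],q,max_speed=.12)
ctrl.close_gripper(60);s=get_state();print(s['width'],s['contact_force'],s['gripper_force'])
print(push([0,-1,0],.17,22))
s=get_state();print(s['width'],s['contact_force'],s['time'])
ctrl.pause(.3);print(get_state()['tcp_pos'],get_state()['contact_force'])
p=np.array(get_state()['tcp_pos'])
ctrl.ungrasp();ctrl.movel([p[0],p[1],.2],q)
im,d,c,M=grab('wrist')
P=world(np.ones_like(d,bool),d,c,M);r=P[(abs(P[:,0]-.5)<.05)&(abs(P[:,1]-p[1])<.05)&(P[:,2]>.074)&(P[:,2]<.095)]
print('grip',cv2.minAreaRect(np.float32(r[:,:2])))
```

```text
0.016995733145334323 [-1.8719  0.6668  4.8591] 58.562854528427124
(0.078, np.float64(29.235210612792503), array([0.4992, 0.1059, 0.0504]))
0.017432049036535117 [-4.2736 29.2352 -1.211 ] 8.725
[0.4992 0.1059 0.0504] [-3.8607 29.4334 -0.378 ]
grip ((0.4992307722568512, 0.10499055683612823), (0.02385886199772358, 0.017303908243775368), 0.25818490982055664)
```

```bash
cat >> h.py <<'E'
AL=np.radians(8)
ez=np.array([0,0,1.])
def grasp_ori(b,al=AL):
    """b: unit 3-vector handle->blade; tool x is away from the blade"""
    z=-ez*np.cos(al)+b*np.sin(al);x=-b*np.cos(al)-ez*np.sin(al);return np.c_[x,np.cross(z,x),z]
def quat(R): q=Ro.from_matrix(R).as_quat();return [q[3],*q[:3]]
def place_ori(h,L,al=AL):
    """heading h, spatula leaning forward by L"""
    d=L+al;hv=np.array([np.cos(h),np.sin(h),0]);z=hv*np.cos(d)-ez*np.sin(d);x=hv*np.sin(d)+ez*np.cos(d);return np.c_[x,np.cross(z,x),z]
def handle(guess,b,rad=.06,zr=(.012,.03)):
    """wrist depth -> handle centre (xy), axis b, from the points of handle height near guess"""
    im,d,c,M=grab('wrist');P=world(np.ones_like(d,bool),d,c,M)
    q=P[(np.linalg.norm(P[:,:2]-guess[:2],axis=1)<rad)&(P[:,2]>zr[0])&(P[:,2]<zr[1])]
    n=np.array([-b[1],b[0]]);w=(q[:,:2]-guess[:2])@n;q=q[abs(w-np.median(w))<.025]
    (cx,cy),wh,_=r=cv2.minAreaRect(np.float32(q[:,:2]));box=cv2.boxPoints(r);e=box[1]-box[0] if np.linalg.norm(box[1]-box[0])>np.linalg.norm(box[2]-box[1]) else box[2]-box[1]
    e=e/np.linalg.norm(e);e=e*np.sign(e@b[:2]);return im,np.array([cx,cy]),np.array([*e,0.]),sorted(wh),np.percentile(q[:,2],90)
def spatulas():
    """top camera: list of (handle centre, axis b) by image y left to right"""
    im,d,c,M=grab('top');out=[]
    for r in models.masks_of('top','spatula1'):
        P=world(r['mask'],d,c,M)
        if r['p']<.3 or not 200<r['mask'].sum()<900 or np.percentile(P[:,2],90)>.027: continue
        X=P[:,:2];m=X.mean(0);v=np.linalg.svd(X-m,full_matrices=False)[2][0];a=(X-m)@v
        near=m+v*np.percentile(a,1);far=m+v*np.percentile(a,99)
        if np.linalg.norm(m-far)<np.linalg.norm(m-near): near,far=far,near   # handle end holds most points
        b=(far-near)/np.linalg.norm(far-near);out.append((near+.04*b,b,np.linalg.norm(far-near)))
    return sorted(out,key=lambda t:-t[0][1]),(im,d,c,M)
E
python3 - <<'E'
from h import *
np.set_printoptions(precision=4,suppress=True)
sp,(im,d,c,M)=spatulas()
P=world(d>0,d,c,M);r=P[(abs(P[:,0]-.634)<.06)&(abs(P[:,1]-.125)<.06)&(P[:,2]>.133)&(P[:,2]<.15)]
print('rim',cv2.minEnclosingCircle(np.float32(r[:,:2])))
for s in sp: print(s)
ctr,b,_=sp[0];b=np.array([*b,0])
R=grasp_ori(b)
for sh in sp:
    bb=np.array([*sh[1],0]);print('ik',[ctrl.ik((*sh[0],z),quat(grasp_ori(bb))) for z in(.003,.2)])
Rp=place_ori(np.pi/2,np.radians(6));print([ctrl.ik((.634,.14,z),quat(Rp)) for z in(.19,.36)])
hov=np.array([*ctr,.01])-R[:,2]*.14
ctrl.movep([.5,.05,.25],quat(R));ctrl.movep(hov,quat(R))
im,c2,b2,wh,zt=handle(ctr,b);print(c2,b2,wh,zt,get_state()['time'],get_state()['qpos']);cv2.imwrite('pics/w2.png',im)
E
```

```text
rim ((0.6333906054496765, 0.12572070956230164), 0.03662821277976036)
(array([ 0.5745, -0.0835]), array([ 0.8941, -0.4478]), np.float64(0.1847284954458879))
(array([ 0.5228, -0.1607]), array([ 0.9191, -0.3941]), np.float64(0.18123181014986803))
(array([ 0.4953, -0.2183]), array([ 0.7984, -0.6021]), np.float64(0.18512980331215306))
ik [array([ 0.0717,  0.6667, -0.0043,  1.9979,  0.1639,  0.3523,  1.0247]), array([ 0.0995,  0.3938, -0.0437,  1.7964,  0.0974,  0.8255,  1.1051])]
ik [array([ 0.2593,  0.6362, -0.0313,  2.0923,  0.1536,  0.2788,  1.2563]), array([ 0.2777,  0.3418, -0.0537,  1.8836,  0.0604,  0.78  ,  1.354 ])]
ik [array([0.3329, 0.6333, 0.0141, 2.1046, 0.1235, 0.2724, 1.1516]), array([0.3228, 0.3355, 0.0265, 1.8951, 0.046 , 0.7781, 1.2413])]
[array([ 0.4059,  0.9214, -0.2179,  1.6445, -1.1077,  1.3822,  0.949 ]), array([ 0.371 ,  0.6982, -0.156 ,  1.5544, -1.1462,  1.5496,  0.6898])]
[ 0.5818 -0.0877] [ 0.9634 -0.2679  0.    ] [0.03327042981982231, 0.10248774290084839] 0.020997548252551436 12.2333 [ 0.0685  0.4271 -0.025   1.9104  0.1037  0.6785  1.0791]
```

View pics/w2.png

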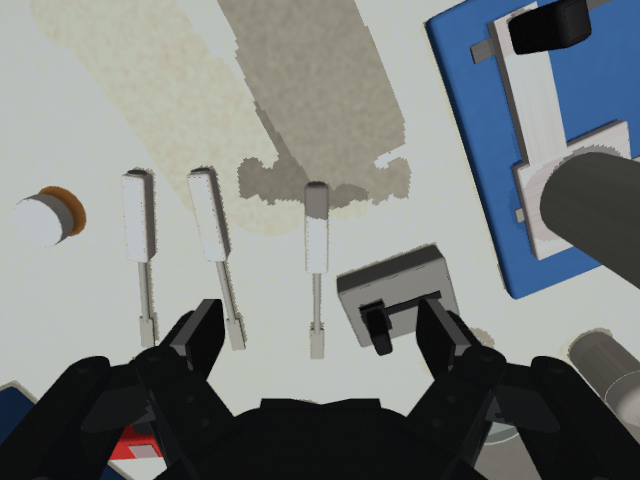

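The wrist view shows the spatula centred, with its handle at (316,225), the timer clear to the right, and the jar at (45,215). The handle-height band had picked up timer points, so I tighten it before grasping.

```bash
python3 - <<'E'
s=open('h.py').read()
s=s.replace("zr=(.012,.03)","zr=(.0165,.0245)").replace("q=q[abs(w-np.median(w))<.025]","q=q[abs(w)<.02]")
s+='''
CUP=np.array([.6335,.1255])
def pick(ctr,b,shift=0.,look=True,off=.008,zt=.0025):
    """hover, refine with the wrist camera, grasp; shift moves the open hand to the left (+n) of the handle"""
    b=np.array([*b[:2],0.]);R=grasp_ori(b)
    ctrl.movep(np.array([*ctr,.01])-R[:,2]*.14,quat(R))
    im,c2,b2,wh,z=handle(ctr,b);print('handle',c2,b2,wh,z)
    assert np.linalg.norm(c2-ctr)<.02 and b2@b>.98 and .07<wh[1]<.095 and wh[0]<.03
    R=grasp_ori(b2);n=np.array([-b2[1],b2[0],0])
    g=np.array([*c2,0])-b2*off+n*shift;g[2]=zt
    ctrl.movel(g+ez*.09,quat(R));ctrl.movel(g,quat(R),max_speed=.1)
    ctrl.close_gripper(70);s=get_state();print('closed',s['width'],s['contact_force'],s['gripper_force'])
    # spatula origin (on its axis) in tool coordinates
    T=T_tool(s);o=np.array([*c2,.010])+n*shift;S=T[:3,:3].T@(o-T[:3,3]);S[1]=0
    ctrl.movel(g+ez*.05,quat(R),max_speed=.1);ctrl.movel(g+ez*.22,quat(R),max_speed=.25)
    print('width',get_state()['width'],'S',S,'t',get_state()['time']);return S
def place_tcp(S,tip,L,h=np.pi/2):
    """TCP for the blade tip at world point tip with lean L"""
    R=place_ori(h,L);hv=np.array([np.cos(h),np.sin(h),0]);b=-hv*np.sin(L)-ez*np.cos(L)
    return np.array(tip)-.150*b-R@S,quat(R)
'''
open('h.py','w').write(s)
E
python3 - <<'E'
from h import *
np.set_printoptions(precision=4,suppress=True)
S=pick([.5745,-.0835],[.8941,-.4478]);np.save('S.npy',S)
L=np.radians(6);p,q=place_tcp(S,[CUP[0],CUP[1]+.016,.037],L);print('place',p)
pre=p+ez*.15;k=ctrl.ik(pre,q);print(k,get_state()['qpos'])
ctrl.movep(pre,q);s=get_state();print(s['tcp_pos'],s['width'],s['time'])
im,_=vision.grab_frame('scene');cv2.imwrite('pics/s1.png',im[60:360,200:600])
E
```

```text
handle [ 0.5802 -0.0874] [ 0.9464 -0.323   0.    ] [0.029037252068519592, 0.09796430170536041] 0.020947571904212287Traceback (most recent call last):
  File "<stdin>", line 3, in <module>
  File "h.py", line 79, in pick
    assert np.linalg.norm(c2-ctr)<.02 and b2@b>.98 and .07<wh[1]<.095 and wh[0]<.03
           ^^^^^^^^^^^^^^^^^^^^^^^^^^^^^^^^^^^^^^^^^^^^^^^^^^^^^^^^^^^^^^^^^^^^^^^^
AssertionError
```

```bash
python3 - <<'E'
s=open('h.py').read()
a=s.index("    im,d,c,M=grab('wrist');P=world(np.ones_like");e=s.index("    (cx,cy),wh,_=r=")
s=s[:a]+'''    im,d,c,M=grab('wrist');P=world(np.ones_like(d,bool),np.where(d>0,d,9),c,M).reshape(480,640,3)
    D=np.linalg.norm(P[...,:2]-guess[:2],axis=2)
    m=((D<rad)&(P[...,2]>zr[0])&(P[...,2]<zr[1])).astype(np.uint8)
    n,lab=cv2.connectedComponents(cv2.erode(m,np.ones((3,3))));k=max(range(1,n),key=lambda i:((lab==i)&(D<.03)).sum())
    q=P[(cv2.dilate((lab==k).astype(np.uint8),np.ones((3,3)))>0)&(m>0)]
'''+s[e:]
open('h.py','w').write(s)
E
cat > go1.py <<'E'
from h import *
np.set_printoptions(precision=4,suppress=True)
S=pick([.5745,-.0835],[.8941,-.4478]);np.save('S.npy',S)
L=np.radians(6);p,q=place_tcp(S,[CUP[0],CUP[1]+.016,.037],L);print('place',p)
pre=p+ez*.15;k=ctrl.ik(pre,q);print(k,get_state()['qpos'])
ctrl.movep(pre,q);s=get_state();print(s['tcp_pos'],s['width'],s['time'])
im,_=vision.grab_frame('scene');cv2.imwrite('pics/s1.png',cv2.resize(im[60:360,200:600],None,fx=2,fy=2))
E
python3 go1.py
```

```text
handle [ 0.5716 -0.0847] [ 0.8969 -0.4423  0.    ] [0.0198721494525671, 0.07993264496326447] 0.020930368691504487
closed 0.018772915591547576 [-1.1703 -0.6727  5.57  ] 69.66249704360962
width 0.018054650333663207 S [-0.0088  0.     -0.0059] t 16.525
place [0.6335 0.165  0.1933]
[ 0.3377  0.7068 -0.1593  1.5928 -1.1677  1.5031  0.7242] [ 0.0926  0.3576 -0.0367  1.7906  0.0876  0.8693  1.1194]
[0.6329 0.1652 0.3419] 0.01824877657056773 17.675
```

View pics/s1.png

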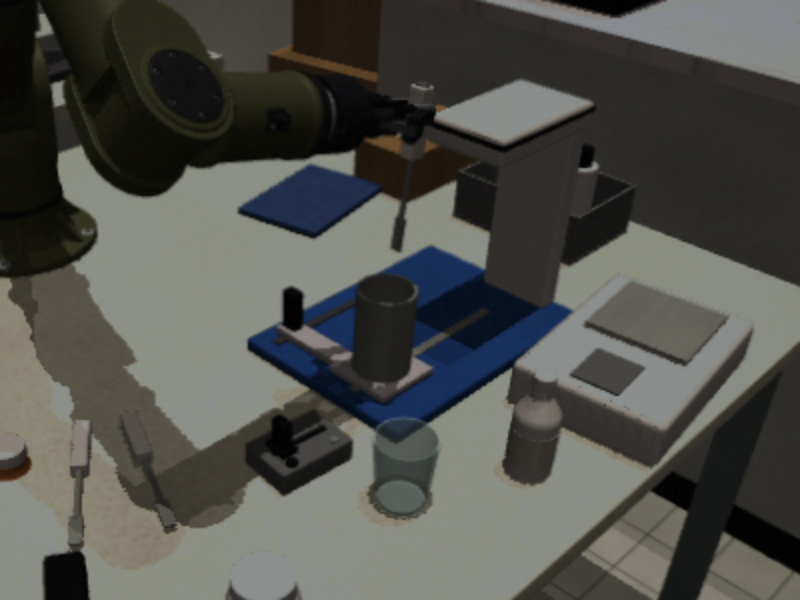

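The spatula hangs blade-down, with its tip at (398,245) above the cup mouth at (387,285). I insert it now.

```bash
cat >> h.py <<'E'
def insert(S,tipy,L,h=np.pi/2):
    L=np.radians(L);p,q=place_tcp(S,[CUP[0],CUP[1]+tipy,.035],L,h)
    ctrl.movep(p+ez*.13,q);s0=get_state();f0=np.array(s0['contact_force'])
    for dz in np.r_[np.arange(.11,.009,-.01),np.arange(.006,-.0061,-.0015)]:
        ctrl.movel(p+ez*dz,q,max_speed=.12 if dz>.008 else .03)
        f=np.array(get_state()['contact_force'])-f0
        if np.linalg.norm(f)>(4 if dz<.008 else 8): break
    print('stop dz',dz,'f',f,'width',get_state()['width'],get_state()['tcp_pos']-p)
    return p,q,dz
def release(q,h=np.pi/2):
    ctrl.ungrasp();p=np.array(get_state()['tcp_pos']);R=T_tool()[:3,:3]
    ctrl.movel(p-R[:,2]*.09,q,max_speed=.1);print('t',get_state()['time'])
E
python3 - <<'E'
from h import *
np.set_printoptions(precision=4,suppress=True)
S=np.load('S.npy');print(insert(S,.016,6))
E
```

```text
stop dz 1.734723475976807e-18 f [-0.832   0.5648  7.2069] width 0.01843987852412269 [0.0001 0.0005 0.0016]
(array([0.6335, 0.165 , 0.1913]), [np.float64(-0.4353384041180873), np.float64(0.5572077475232348), np.float64(0.5572077475232348), np.float64(0.43533840411808733)], np.float64(1.734723475976807e-18))
```

Run:
```python
from h import *
np.set_printoptions(precision=4,suppress=True)
release(get_state()['eef_rot'])
p=np.array(get_state()['tcp_pos']);ctrl.movel([p[0],p[1]-.03,.34],get_state()['eef_rot'],max_speed=.2)
R=grasp_ori(np.array([.9191,-.3941,0]));ctrl.movep([.45,-.12,.25],quat(R))
sp,(im,d,c,M)=spatulas()
for s in sp: print(s)
a=cv2.resize(im[150:330,150:450],None,fx=2,fy=2);b,_=vision.grab_frame('scene');b=cv2.resize(b[100:300,300:500],None,fx=1.8,fy=1.8)
a=cv2.copyMakeBorder(a,0,0,0,800-600-0,cv2.BORDER_CONSTANT)[:, :430];cv2.imwrite('pics/c1.png',np.hstack([a,b]))
```

```text
t 23.7833
(array([ 0.5213, -0.1599]), array([ 0.9204, -0.3911]), np.float64(0.18513243714212438))
(array([ 0.495 , -0.2175]), array([ 0.7982, -0.6023]), np.float64(0.1853764506860846))
```

View pics/c1.png

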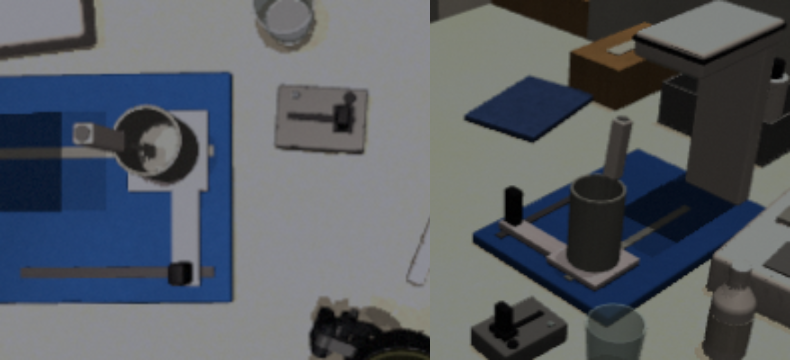

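```bash
cat >> h.py <<'E'
def standing():
    """handles standing in the cup: depth points above the rim, from both fixed cameras"""
    for n in('top','scene'):
        im,d,c,M=grab(n);P=world(d>0,d,c,M);q=P[(abs(P[:,0]-CUP[0])<.12)&(abs(P[:,1]-CUP[1])<.12)&(P[:,2]>.15)&(P[:,2]<.26)]
        t=q[q[:,2]>q[:,2].max()-.012] if len(q) else q
        print(n,len(q),'zmax',q[:,2].max() if len(q) else 0,'top-cup',t[:,:2].mean(0)-CUP if len(q) else 0)
        for z in np.arange(.15,.24,.02):
            k=q[abs(q[:,2]-z)<.01]
            if len(k): print('   z',round(z,2),'xy-cup min',k[:,:2].min(0)-CUP,'max',k[:,:2].max(0)-CUP)
E
python3 - <<'E'
from h import *
np.set_printoptions(precision=4,suppress=True)
standing()
E
```

```text
top 288 zmax 0.22764754988305813 top-cup [-0.0016  0.038 ]
   z 0.15 xy-cup min [-0.0106  0.0198] max [0.0087 0.0246]
   z 0.17 xy-cup min [-0.0115  0.0212] max [0.0076 0.0385]
   z 0.19 xy-cup min [-0.0114  0.024 ] max [0.0085 0.0425]
   z 0.21 xy-cup min [-0.0112  0.0272] max [0.0079 0.0482]
   z 0.23 xy-cup min [-0.011   0.0305] max [0.0076 0.0476]
scene 367 zmax 0.22621088041874304 top-cup [0.0022 0.0337]
   z 0.15 xy-cup min [-0.0109  0.0144] max [0.0101 0.0393]
   z 0.17 xy-cup min [-0.0115  0.0168] max [0.0105 0.0408]
   z 0.19 xy-cup min [-0.0113  0.0199] max [0.0117 0.0459]
   z 0.21 xy-cup min [-0.012   0.0236] max [0.011 0.045]
   z 0.23 xy-cup min [-0.009   0.0265] max [0.0101 0.0466]
```

The first spatula stands in the cup leaning about 8° with its top at 227 mm, so it is seated. Next is the second.

Run:
```python
from h import *
np.set_printoptions(precision=4,suppress=True)
S=pick(np.array([.5213,-.1599]),[.9204,-.3911],shift=.015);np.save('S.npy',S)
p,q,dz=insert(S,-.010,7)
```

```text
handle [ 0.5189 -0.1625] [ 0.9238 -0.383   0.    ] [0.01960655488073826, 0.08069929480552673] 0.02087370117378139
closed 0.018693828464422177 [-1.3905  0.1692  5.5038] 66.76673669368029
width 0.018791390446992053 S [-0.0085  0.     -0.0058] t 30.175
stop dz 0.0015000000000000013 f [ 0.5558 -0.1758  5.1576] width 0.018365278829394205 [0.0001 0.0006 0.0029]
```

Run:
```python
from h import *
np.set_printoptions(precision=4,suppress=True)
release(get_state()['eef_rot'])
p=np.array(get_state()['tcp_pos']);ctrl.movel([p[0],p[1]-.03,.34],get_state()['eef_rot'],max_speed=.2)
R=grasp_ori(np.array([.798,-.602,0]));ctrl.movep([.42,-.2,.25],quat(R))
standing()
sp,(im,d,c,M)=spatulas()
for s in sp: print(s)
a=cv2.resize(im[150:330,150:450],None,fx=2,fy=2)[:,:430];b,_=vision.grab_frame('scene');b=cv2.resize(b[100:300,300:500],None,fx=1.8,fy=1.8)
cv2.imwrite('pics/c2.png',np.hstack([a,b]))
```

```text
t 36.9
top 476 zmax 0.2280259118575687 top-cup [0.0009 0.0278]
   z 0.15 xy-cup min [-0.0107 -0.0003] max [0.0111 0.0269]
   z 0.17 xy-cup min [-0.0113  0.0001] max [0.0122 0.0382]
   z 0.19 xy-cup min [-0.0111  0.0035] max [0.0123 0.0435]
   z 0.21 xy-cup min [-0.0111  0.0063] max [0.0125 0.0481]
   z 0.23 xy-cup min [-0.0108  0.0099] max [0.0129 0.0477]
scene 511 zmax 0.22724099458843583 top-cup [0.0048 0.0229]
   z 0.15 xy-cup min [-0.0049 -0.0048] max [0.015  0.0407]
   z 0.17 xy-cup min [-0.0067 -0.0043] max [0.0144 0.0425]
   z 0.19 xy-cup min [-0.0063 -0.0002] max [0.0149 0.0434]
   z 0.21 xy-cup min [-0.0071  0.0033] max [0.0152 0.0472]
   z 0.23 xy-cup min [-0.0085  0.0065] max [0.0135 0.0452]
(array([ 0.4951, -0.2182]), array([ 0.7994, -0.6007]), np.float64(0.18675461904430116))
```

View pics/c2.png

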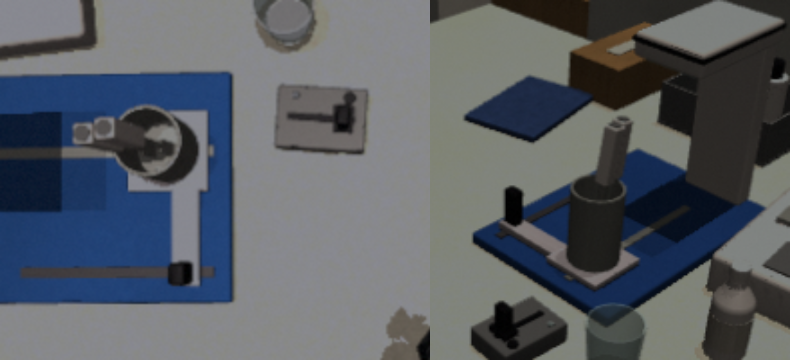

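Two spatulas stand side by side, leaning gently towards the lamp and fully seated. Now the third, with the jar to the right of its handle.

Run:
```python
from h import *
np.set_printoptions(precision=4,suppress=True)
S=pick(np.array([.4951,-.2182]),[.7994,-.6007],shift=.014);np.save('S.npy',S)
p,q,dz=insert(S,-.026,6)
```

```text
handle [ 0.4919 -0.2196] [ 0.8056 -0.5925  0.    ] [0.019792556762695312, 0.08091633766889572] 0.020870887736772637
closed 0.01896102410079597 [-1.2582 -0.0672  5.9536] 67.0993303094292
width 0.018501686113940242 S [-0.0086  0.     -0.0058] t 43.4
stop dz 0.0015000000000000013 f [0.7406 1.0402 4.5105] width 0.018369521277110577 [0.     0.0003 0.0022]
```

Run:
```python
from h import *
np.set_printoptions(precision=4,suppress=True)
release(get_state()['eef_rot'])
p=np.array(get_state()['tcp_pos']);ctrl.movel([p[0],p[1]-.03,.34],get_state()['eef_rot'],max_speed=.2)
ctrl.movep([.42,-.1,.30],down_best((.499,.105,.2),np.pi/2))
standing()
sp,(im,d,c,M)=spatulas();print('left',sp)
b,_=vision.grab_frame('scene')
a=cv2.resize(im[120:330,120:460],None,fx=1.3,fy=1.3);b=cv2.resize(b[90:363,240:560],None,fx=1,fy=1);cv2.imwrite('pics/c3.png',np.hstack([a,b]))
```

```text
t 50.2667
top 1031 zmax 0.22886565580863094 top-cup [0.0185 0.0323]
   z 0.15 xy-cup min [-0.0122 -0.0156] max [0.0353 0.0339]
   z 0.17 xy-cup min [-0.0122 -0.0156] max [0.051  0.0376]
   z 0.19 xy-cup min [-0.0118 -0.0154] max [0.0585 0.0405]
   z 0.21 xy-cup min [-0.0118 -0.0149] max [0.0795 0.0523]
   z 0.23 xy-cup min [-0.009  -0.0039] max [0.0618 0.0506]
scene 741 zmax 0.2271933251705337 top-cup [0.025  0.0252]
   z 0.15 xy-cup min [-0.0039 -0.0179] max [0.052  0.0227]
   z 0.17 xy-cup min [-0.0042 -0.0188] max [0.0649 0.0282]
   z 0.19 xy-cup min [-0.0053 -0.0181] max [0.075  0.0356]
   z 0.21 xy-cup min [-0.0056 -0.0182] max [0.0796 0.0503]
   z 0.23 xy-cup min [-0.0073  0.0148] max [0.0433 0.0479]
left []
```

View pics/c3.png

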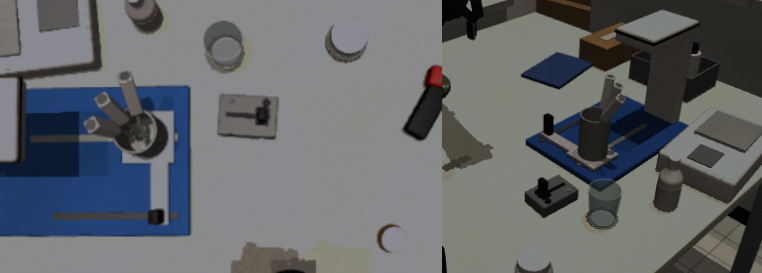

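All three spatulas are in the cup and none is left on the bench. The third settled against the +x rim at about 27° lean; its top height, about 208 mm, fits it being on the floor. Next I slide the carriage home.

Run:
```python
from h import *
np.set_printoptions(precision=4,suppress=True)
g=np.array([.4992,.1050]);o=down_best((*g,.2),np.pi/2)
ctrl.movep([.42,.05,.25],o);ctrl.movep([*g,.17],o)
im,d,c,M=grab('wrist');P=world(d>0,d,c,M);r=P[(abs(P[:,0]-.5)<.05)&(abs(P[:,1]-.105)<.05)&(P[:,2]>.074)&(P[:,2]<.095)]
(x,y),wh,_=cv2.minAreaRect(np.float32(r[:,:2]));print('grip',x,y,wh)
ctrl.movel([x,y,.05],o,max_speed=.1);ctrl.close_gripper(60);print(get_state()['width'])
print(push([0,1,0],.138,25,step=.023,speed=.05))
print(push([0,1,0],.04,22,step=.004,speed=.03))
s=get_state();print(s['width'],s['contact_force'],s['time'],s['tcp_pos'])
```

```text
grip 0.5008245706558228 0.10571121424436569 (0.017723456025123596, 0.023020559921860695)
0.017343109090143666
(0.161, np.float64(3.173656600575083), array([0.5014, 0.266 , 0.0502]))
(0.008, np.float64(22.717861753390626), array([0.5014, 0.266 , 0.0503]))
0.017072400639617118 [  1.9319 -22.7179   2.3156] 62.3083 [0.5014 0.266  0.0503]
```

Run:
```python
from h import *
np.set_printoptions(precision=4,suppress=True)
p=np.array(get_state()['tcp_pos']);q=get_state()['eef_rot']
ctrl.ungrasp();ctrl.movel([p[0],p[1],.2],q)
im,d,c,M=grab('wrist');P=world(d>0,d,c,M);r=P[(abs(P[:,0]-.5)<.05)&(abs(P[:,1]-.266)<.05)&(P[:,2]>.074)&(P[:,2]<.095)]
print('grip',cv2.minAreaRect(np.float32(r[:,:2])))
ctrl.movep([.42,.1,.28],q);o=down_best((.667,-.07,.15),np.pi/2-.07);ctrl.movep([.60,-.07,.2],o)
im,d,c,M=grab('wrist');P=world(d>0,d,c,M);r=P[(abs(P[:,0]-.667)<.04)&(abs(P[:,1]+.07)<.04)&(P[:,2]>.062)&(P[:,2]<.08)]
print('fin',len(r),cv2.minAreaRect(np.float32(r[:,:2])) if len(r) else 0)
r=P[(abs(P[:,0]-.667)<.06)&(abs(P[:,1]+.045)<.07)&(P[:,2]>.026)&(P[:,2]<.034)];print('box',cv2.minAreaRect(np.float32(r[:,:2])),get_state()['time'])
a,_=vision.grab_frame('top');b,_=vision.grab_frame('scene')
cv2.imwrite('pics/c4.png',np.hstack([cv2.resize(a[120:330,20:360],None,fx=1.3,fy=1.3),b[90:363,240:560]]))
```

```text
grip ((0.5013121962547302, 0.2655763626098633), (0.017350129783153534, 0.023109622299671173), 89.59911346435547)
fin 482 ((0.6660895347595215, -0.07063096016645432), (0.013665749691426754, 0.021882209926843643), 85.70137023925781)
box ((0.6685674786567688, -0.04616846516728401), (0.10021546483039856, 0.07037615776062012), 85.957275390625) 66.0667
```

View pics/c4.png

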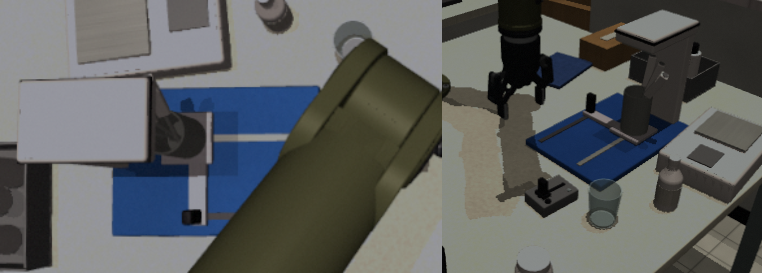

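The carriage is home with the spatulas standing in the cup under the lamp. Last, the selector.

Run:
```python
from h import *
np.set_printoptions(precision=4,suppress=True)
f=np.array([.6661,-.0706]);th=np.radians(85.9);u=np.array([np.cos(th),np.sin(th),0])
o=down_best((*f,.1),th)
ctrl.movep([*f,.15],o);ctrl.movel([*f,.040],o,max_speed=.1);ctrl.close_gripper(40);print(get_state()['width'])
print(push(u,.036,18,step=.012,speed=.05));print(push(u,.03,18,step=.003,speed=.03))
p=np.array(get_state()['tcp_pos']);print((p[:2]-f)@u[:2])
ctrl.ungrasp();ctrl.movel([*p[:2],.18],o);ctrl.movep([.45,-.15,.3],o)
for n in('top','scene'):
    im,d,c,M=grab(n);P=world(d>0,d,c,M)
    for nm,q in dict(fin=P[(abs(P[:,0]-.667)<.04)&(abs(P[:,1]+.04)<.05)&(P[:,2]>.062)&(P[:,2]<.08)],grip=P[(abs(P[:,0]-.5)<.04)&(abs(P[:,1]-.266)<.05)&(P[:,2]>.074)&(P[:,2]<.095)]).items():print(n,nm,cv2.minAreaRect(np.float32(q[:,:2])))
    if n=='top': a=im
    else: b=im
cv2.imwrite('pics/c5.png',np.hstack([cv2.resize(a[120:330,20:360],None,fx=1.2,fy=1.39),cv2.resize(b[100:292,320:520],None,fx=1.52,fy=1.52)]));print(get_state()['time'])
```

```text
0.01373087524071276
(0.036000000000000004, np.float64(-2.0750161216092566), array([ 0.669 , -0.0333,  0.0402]))
(0.021, np.float64(18.322423826371015), array([ 0.67  , -0.0207,  0.0402]))
0.05004681435655715
top fin ((0.6710703372955322, -0.01975419744849205), (0.013292782008647919, 0.022418204694986343), 81.5152587890625)
top grip ((0.5000024437904358, 0.2660275101661682), (0.017615288496017456, 0.021359993144869804), 89.67586517333984)
scene fin ((0.6702194213867188, -0.022464673966169357), (0.01339421235024929, 0.022021546959877014), 87.38786315917969)
scene grip ((0.5006644129753113, 0.26120802760124207), (0.02398218773305416, 0.017611339688301086), 7.036569595336914)
74.425
```

View pics/c5.png

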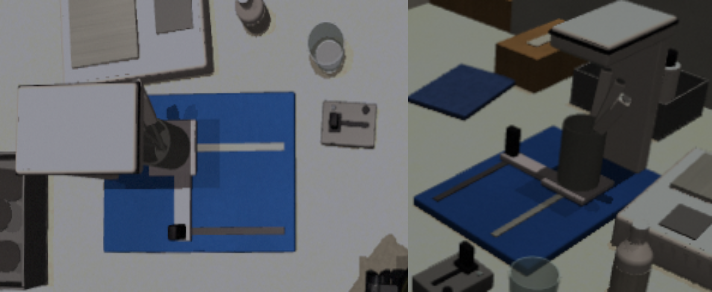

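The selector is at its far stop, the carriage is home, the spatulas are standing and the beaker is upright.

```bash
python3 -c "
from station import ticket
print(ticket.close_job())"
```

```text
the job is handed in; nothing more can be done
None
```

I handed the job in at about 74 s: all three spatulas on the bench stand blade-down at the bottom of the cup (one leans about 27° on the rim), the carriage is home under the lamp, the selector is at its far stop and the beaker is upright; no verdict was returned.

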